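# Scraper blade from the drip hook into its cradle

### The arm

A 6-joint arm with a two-finger parallel gripper is mounted at the origin on the work surface. World frame = base frame: x ahead of the robot, y to its left, z up, the work surface at z = 0. Lengths are in mm, angles in rad, forces in N, time in s.
With the tool pointing down it reaches from about 400 to 925 mm from the base axis. Payload 12.5 kg.
Tool frame: the origin (TCP) lies on the front face of the gripper's body, between the roots of the fingers; the fingertips stand 78 mm ahead of it and the grasp point (between the pads) lies 59 mm ahead of it (r.hold_point_z is the distance from the TCP to the grasp point, in mm); x points along the fingers, y is the direction in which the jaws open and shut, and the axes are right-handed (so a half turn about x gives the same grasp; the last joint's range is limited). The gripper opens to 95 mm and grips with 3 to 60 N. Pads are 20 mm wide; open, the fingers measure 119 mm over their backs; the gripper's body (75 mm by 180 mm) begins 59 mm behind the grasp point.
Start: joints at [1.111, 0.491, 1.559, -0, 1.092, -0.106], TCP at [216.522, 586.307, 292.261] pointing down, gripper open.
Joint ranges: [-3.1, 3.1], [-0.84, 2.19], [0.05, 2.79], [-1.13, 4.28], [0.06, 2.93], [-2.69, 2.69]. Speed limits (rad/s): [2.22, 2.22, 2.79, 3.14, 3.14, 3.14].

### API

Orientations are given as a unit quaternion [w, x, y, z].
In Python, from cell import r gives the robot as it stands.
- The arm moves only by the shell command python3 -m creep 'ROWS' [FORCE]. ROWS is a JSON object of lists of equal length, an entry for each row: "rotation": the turn, a rotation vector about the tool's x, y, z in rad, a list of three; "dp": the shift along the tool's x, y, z in m, a list of three; "fingers": the opening, from 0 (shut) to 1 (fully open). In form: {"rotation": [[ax, ay, az], ...], "dp": [[tx, ty, tz], ...], "fingers": [fingers, ...]}. A call has exactly 8 rows; each row shifts and turns the commanded pose from where the row before left it, along the tool's axes as they then stand; what a row does not reach is not made up. A row lasts 1/8 s, in which the tool goes at most 62.5 mm and 10.7 degrees, less where a joint would pass 70% of its speed; a pose out of reach is approached as far as the arm can. A call is refused whole if a number of a shift passes 0.0625 or a number of a turn 0.188, either way. A call with a gripper value outside its range is refused whole. The fingers move at their own pace and stop on an object; FORCE is the grip in N (left out, the last holds). Time passes only in rows, so rows that do not move let the fingers close, or fill a call up. It gives the time, the measured TCP pose, the force and the opening at its end, in the units of the state.
- r.state(): the state, without advancing time (a new reading comes with each control period).
- r.get_image(name): name is "side" or "top" or "wrist"; returns the picture (384x512x3 uint8, red, green, blue); there is no depth.
- r.camera_info(name): a dict with "vertical_fov" (degrees; the focal length in pixels is half the picture's height over the tangent of half this angle, whatever the lens; pixels are square), "cx", "cy" (the principal point, pixels), "extrinsics" (4x4, takes a point from camera to world coordinates); the wrist camera has in their place "hand_eye" (4x4, takes a point from camera to tool coordinates, whose origin is the TCP and whose axes are the tool frame's). Camera axes: x right, y up, looking along -z (the intrinsics and any distortion apply to the point x, -y, -z); pixel columns grow to the right and rows downward; lengths in mm; the calibration is good to about 2 mm. A picture is of the moment at which its call begins: read the wrist's pose just before it. camera_info takes no time and is no camera call.
- r.hand_in(): hands the job in, once; it reports no verdict.
Trained networks look in the newest picture that a camera, given by its name, has taken for a name from the list of things; names that differ only in an ending like _2 or _b are one class to them, and where a whole thing is asked for, a point or a joint stands for the part that bears it (a point fixed in the world has none). Each returns a list of dicts, best first, with "confidence" (0 to 1); they miss things now and then, are a little off and sometimes report something else, mostly with a low value. They report only what shows in the picture. A call takes as long as a camera call. They do not tell look-alikes from the thing itself.
- r.search_frame(label, camera): "xy" ([column, row] in pixels, amid what is visible of it).
- r.silhouettes(label, camera): "pixels" (384x512 bool, what is visible of it) and "xy" ([column, row] in pixels, amid what is visible of it).
The state is a dict: "clock": time; "joint_positions": joint angles; "dq": joint speeds; "joint_torque": joint torques, N m; "tcp_pos": TCP position; "tcp_rot": TCP orientation; "wrist_force": force on the tool from outside, world axes, zero at the start; "wrist_torque": the same for the moment, N m; "opening": opening from 0.0 (shut) to 1.0 (fully open).
Only numpy, scipy, OpenCV 4.12 (cv2) and the standard library are available. Lean on these libraries where they do the work, as an engineer would, in place of code of your own. Each camera call takes 0.05 s, during which the arm holds its last target.

### The job

The dough scraper is hanging by its handle on the drip hook: lift it up past the hook's tip, draw it off without forcing it, and lay its flat blade down in the wooden cradle with the notch over the cradle's pin. Lower it all the way onto the bed before you let go, and leave it lying flat there with the other toys left where they stand.

Things in the scene. Friction and masses are not known exactly. Their poses are not given: they have to be found in the camera images.
- scraper: Dough scraper, about 0.28 kg: flat metal blade with a wooden stirrup handle on top. Origin: middle of the blade's underside, below grip and centre of mass. z up, y along the blade to its notched end. Blade z 0 to 8 mm, x -35 to 35, y -70 (plain end) to 75 (notched end). Starts hanging level on the hook, axes parallel to the stand's.
- grip (a point): Point on the centre line of the upright wooden grip block that stands on the middle of the handle bar: 116 mm above the blade's underside, 22 mm below the block's top. The block is 16 mm (x) by 30 mm (y); held across the 30 mm (fingers closing along y) it is clear of the hook. Axes as the scraper's.
- bar_mid (a point): Middle of the round handle bar (14 mm thick, along the scraper's y), on its axis, 80 mm above the blade's underside. Legs 14 by 10 mm carry it (inner faces at y -35 and 35 mm). The open window under the bar is 65 mm high; at the start the hook wire passes through it, under the bar's middle.
- notch (a point): Point at the blade's underside on the notch's centre line, 57.5 mm from the scraper's origin along +y; meets pin when perfectly seated. The notch is a straight open slot 17 mm wide on x = 0, cut 26 mm deep into the +y end (root at y = 49 mm).
- stand: Drip stand, fixed: wooden foot (x -35 to 115 mm, 120 mm wide, 12 mm thick), post 16 mm thick at x = 85 mm, 139 mm tall, and a hook of 8 mm steel wire from the post, in the plane y = 0. Origin on the table straight below the hook's lowest point. +x points from hook to post; the hook opens to -x, roughly towards the robot.
- hook_low (a point): Lowest point of the hook's wire centre line, 103 mm above the table. The bar hangs with its axis 11.5 mm above it. The scraper must rise at least 34 mm to clear the tip, at most 56 mm before the blade meets the wire from below (45 mm is right), then go 70 mm or more to the stand's -x before it is raised further.
- hook_tip (a point): Centre of the round end (4 mm radius) of the hook's upturned tip: 137 mm above the table, 28 mm to the -x of the lowest point.
- cradle: Wooden cradle, fixed, 100 mm (x) by 176 mm (y). Origin on the table under its centre, z up, y towards the pin's end. Bed 10 mm above the table. Rails 10 mm high on both long sides (inner faces x -39 and 39 mm) and an end stop (inner face y = -74 mm); +y end open. Seated, the blade is parallel to it, its origin 10 mm above the cradle's; play 4 mm at rails and stop.
- pin (a point): Foot of the upright locating pin, on its axis at bed height, 57.5 mm from the cradle's middle along +y. The pin is 11 mm thick, 18 mm tall above the bed, its top 4 mm tapered to 5 mm; 3 mm play in the notch.
- arch: Bystander: red wooden arch, 120 mm wide (y), 35 mm deep, 80 mm tall; origin under its centre.
- jar: Bystander: clear glass jar with closed lid, 72 mm across, 105 mm tall; origin under its centre.
- cup: Bystander: purple silicone cup, 68 mm across, 70 mm tall; origin under its centre.
- bus: Bystander: blue toy bus, 110 mm long (x), 50 mm wide, 54 mm tall; origin under its centre.
- bowl: Bystander: wooden bowl, 110 mm across, 45 mm tall; origin under its centre.
- cone: Bystander: stepped wooden cone, 72 mm across, 72 mm tall; origin under its centre.
Mind the look-alikes: they are no part of the job. There is more than one size of the cradle; the one meant has the size given above.

How it is judged (in metres and radians):
On the way, in this order (a step that is already met when the one before it is completed fails the run):
1. the scraper, held, is lifted until its handle bar is level with or above the hook's tip (z of bar_mid in the frame of stand above 0.14 m and x of bar_mid in the frame of stand above -0.045 m and contact force between the fingers and scraper above 0.5 N), for 0.05 s.
2. the scraper, held, is drawn off the hook towards its open side (x of bar_mid in the frame of stand below -0.05 m and contact force between the fingers and scraper above 0.5 N), for 0.05 s.
3. the blade, still held, is lowered onto the cradle's bed (within 5 mm) with its notch over the pin (horizontal distance between notch and pin below 0.008 m and z of notch in the frame of cradle below 0.015 m and contact force between the fingers and scraper above 0.5 N), for 0.05 s.
At the end, for the whole second after the job is handed in: The scraper is released and at rest, its blade lying flat on the cradle's bed (within 2.5 mm of the bed and 0.04 rad of level), parallel to the cradle within 0.12 rad, its middle within 9 mm of the cradle's middle, and its notch over the pin (notch point within 7 mm of the pin) (horizontal distance between notch and pin below 0.007 m and z of each of notch, scraper in the frame of cradle below 0.0125 m and horizontal distance between scraper and cradle below 0.009 m and angle between scraper's own z axis and vertical below 0.04 rad and angle between the y axis of scraper and the y axis of cradle, either way round below 0.12 rad and linear speed of scraper below 0.01 m/s); the robot touches nothing.
It fails at once if the scraper is forced against the hook stand (over 30 N) (contact force between scraper and stand above 30 N).
It fails at once if another toy is knocked over or pushed more than 30 mm (distance of any of arch, jar, cup, bus, bowl, cone from where it was at the start of the episode above 0.03 m or angle between any of arch, jar, cup, bus, bowl, cone's own z axis and vertical above 0.5 rad).
It also fails if it takes over 51 s, if anything falls off the work surface, if the arm or the gripper's body presses on something with over 40 N, if the wrist force passes 120 N, or if a joint passes its speed limit or range.

## Working session

There is one attempt and no reset: what is moved stays moved. The work goes in short steps, Python scripts to look and compute and a shell command to move; the robot and the scene stay as the last step left them, time stands still between calls to the robot, and variables do not carry over. Pictures are saved under pics/ and viewed, and the job is handed in when it is done.

```bash
ls; mkdir -p pics; python3 - <<'E'
from cell import r
import cv2
for n in("side","top","wrist"):
    im=r.get_image(n); cv2.imwrite(f"pics/{n}0.png",im[:,:,::-1])
    print(n,r.camera_info(n))
print(r.state())
E
```

```text
pics
side {'vertical_fov': 48.81537618702642, 'cx': 258.13833253166257, 'cy': 196.74433776676756, 'extrinsics': array([[ 9.23227272e-01,  2.25123076e-01, -3.11401677e-01,
         1.38532557e+02],
       [-3.83747808e-01,  5.81775990e-01, -7.17129220e-01,
        -9.72331188e+02],
       [ 1.97236832e-02,  7.81572964e-01,  6.23501947e-01,
         9.39866064e+02],
       [ 0.00000000e+00,  0.00000000e+00,  0.00000000e+00,
         1.00000000e+00]])}
top {'vertical_fov': 46.39333409855377, 'cx': 253.97800560998957, 'cy': 190.02510520029392, 'extrinsics': array([[-1.69209300e-02,  9.95713484e-01, -9.09304081e-02,
         4.16438024e+02],
       [-9.99854341e-01, -1.70537256e-02, -6.83590691e-04,
        -4.62503813e+00],
       [-2.23136269e-03,  9.09055963e-02,  9.95857015e-01,
         1.66003623e+03],
       [ 0.00000000e+00,  0.00000000e+00,  0.00000000e+00,
         1.00000000e+00]])}
wrist {'vertical_fov': 58.957544785342236, 'cx': 257.405976530353, 'cy': 188.80959474566308, 'hand_eye': array([[-2.35771980e-04,  2.42851307e-01, -9.70063497e-01,
        -9.19180021e+01],
       [
[... 251 characters left out ...]
clock': 0.15, 'joint_positions': array([ 1.11138752e+00,  4.91376791e-01,  1.55930978e+00, -2.38349377e-05,
        1.09171593e+00, -1.05658341e-01]), 'dq': array([-8.19916704e-04, -2.58643005e-03, -2.58464178e-03,  5.03555960e-04,
       -2.91224175e-06, -2.83638592e-03]), 'joint_torque': array([ 1.41894227e-03, -6.12900925e+01, -2.58279598e+01,  6.92830025e-02,
        4.72775870e-02, -1.24388766e-04]), 'tcp_pos': array([216.47479298, 586.18567388, 291.82338289]), 'tcp_rot': array([ 0.69600271,  0.12413767,  0.69614799, -0.12469179]), 'wrist_force': array([-0.42263299, -0.26982308,  0.220072  ]), 'wrist_torque': array([-0.05149575,  0.03419372,  0.01680928]), 'opening': 1.0014935362330248}
```

View pics/side0.png

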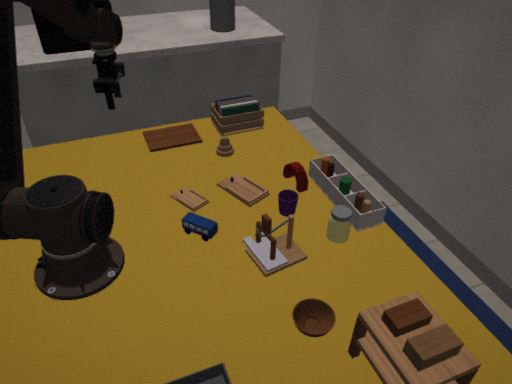

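View pics/top0.png

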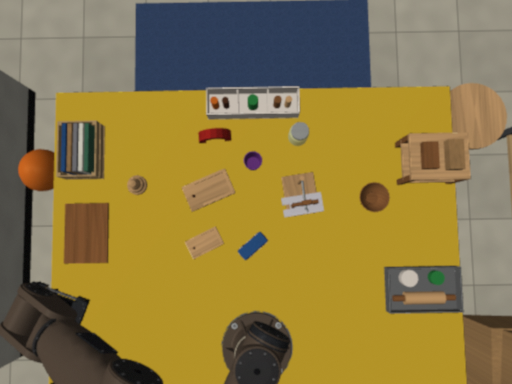

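View pics/wrist0.png

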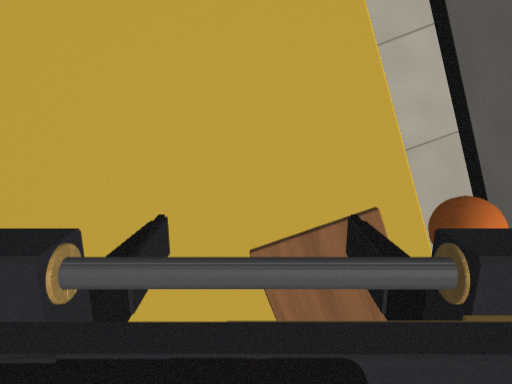

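```bash
cat > h.py <<'E'
import numpy as np, cv2
from cell import r
from scipy.spatial.transform import Rotation as R
def pose():
    s=r.state(); q=s["tcp_rot"]; T=np.eye(4); T[:3,:3]=R.from_quat([q[1],q[2],q[3],q[0]]).as_matrix(); T[:3,3]=s["tcp_pos"]; return T
def cam(n,T=None):
    c=r.camera_info(n); f=192/np.tan(np.radians(c["vertical_fov"]/2))
    E=c["extrinsics"] if n!="wrist" else (pose() if T is None else T)@c["hand_eye"]
    return f,c["cx"],c["cy"],E
def unproj(C,uv,z):
    f,cx,cy,E=C; d=E[:3,:3]@np.array([(uv[0]-cx)/f,-(uv[1]-cy)/f,-1]); o=E[:3,3]
    return o+d*(z-o[2])/d[2]
def proj(C,p):
    f,cx,cy,E=C; q=E[:3,:3].T@(np.array(p)-E[:3,3]); return np.array([cx-f*q[0]/q[2],cy+f*q[1]/q[2]])
def crop(im,x0,y0,x1,y1,k,fn):
    cv2.imwrite(fn,cv2.resize(im[y0:y1,x0:x1,::-1],None,fx=k,fy=k,interpolation=cv2.INTER_CUBIC))
E
python3 - <<'E'
from h import *
T=cam("top");S=cam("side")
im=r.get_image("top"); crop(im,170,120,340,270,4,"pics/topc.png")
im=r.get_image("side"); crop(im,160,130,360,280,4,"pics/sidec.png")
for n in("top","side"):
  C=cam(n)
  for l in("cradle","stand","scraper","pin","grip","notch","hook_tip"):
    for d in r.silhouettes(l,n)[:3]:
        p=d["pixels"]; ys,xs=np.nonzero(p); rc=cv2.minAreaRect(np.stack([xs,ys],1).astype(np.float32))
        print(n,l,round(d["confidence"],2),np.round(d["xy"],1),p.sum(),np.round(rc[0],1),np.round(rc[1],1),round(rc[2]))
E
```

```text
top cradle 0.71 [202.4 243. ] 635 [203.6 242.9] [19.4 34.1] 61
top stand 0.56 [296.7 184.6] 758 [299.  190.1] [33.5 33.7] 80
top scraper 0.89 [304.2 203.6] 718 [301.8 204.6] [19.7 40.3] 81
top scraper 0.34 [206.8 190.8] 1270 [207.7 190.1] [27.3 48. ] 67
top pin 0.89 [200.8 241.7] 657 [203.8 242.6] [19.7 34. ] 63
top pin 0.65 [209.9 190.8] 1229 [207.6 189.9] [27.  46.6] 67
top pin 0.54 [298.  183.9] 637 [299. 189.] [29.1 32.5] 76
top grip 0.91 [300.9 206.2] 702 [301.7 204.6] [19.4 40.2] 81
top notch 0.63 [300.6 204.9] 742 [301.7 204.3] [20.4 40.6] 82
top hook_tip 0.85 [297.9 186.8] 708 [299.  190.1] [31.7 32.6] 81
top hook_tip 0.31 [214.1 134.1] 383 [213.8 135.1] [13.9 32.8] 85
side cradle 0.85 [244.6 187.2] 978 [243.4 187.6] [49.4 24.8] 33
side cradle 0.55 [189.8 199.5] 517 [190.3 197.8] [33.  18.9] 34
side stand 0.79 [287.9 251.1] 1014 [275.3 246.6] [47.7 57.2] 67
side scraper 0.62 [267.4 245.1] 1220 [264.3 243.6] [54.1 34.9] 63
side pin 0.98 [245.1 189.9] 969 [243.6 187.9] [49.6 24.3] 32
side pin 0.65 [192.1 200.9] 529 [190.1 197.6] [34.9 18.9] 33
side grip 0.97 [269.4 244.1] 1100 [263.1 243.2] [54.6 33.4] 69
side notch 0.88 [265.4 245.7] 1172 [264.1 243.7] [54.1 33.5] 63
side notch 0.5 [287.1 201.9] 427 [288.5 202. ] [19. 26.] 0
side hook_tip 0.78 [281.7 250. ] 1067 [275.3 246.6] [48.5 57.3] 67
```

View pics/topc.png

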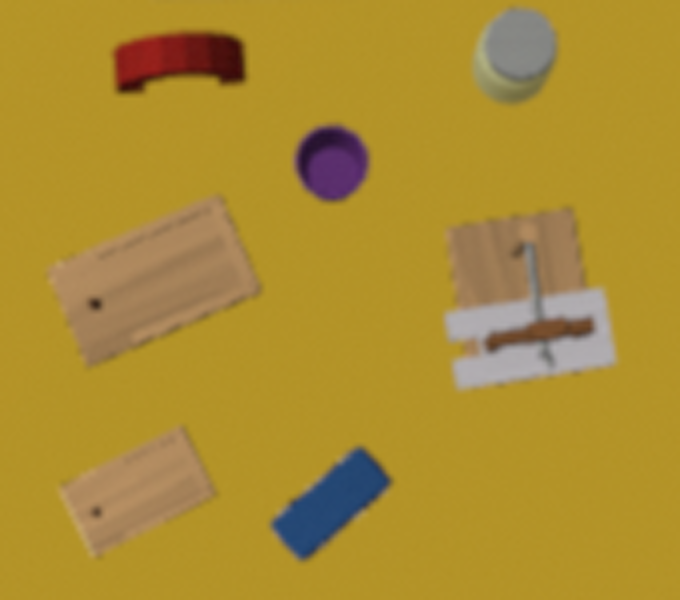

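View pics/sidec.png

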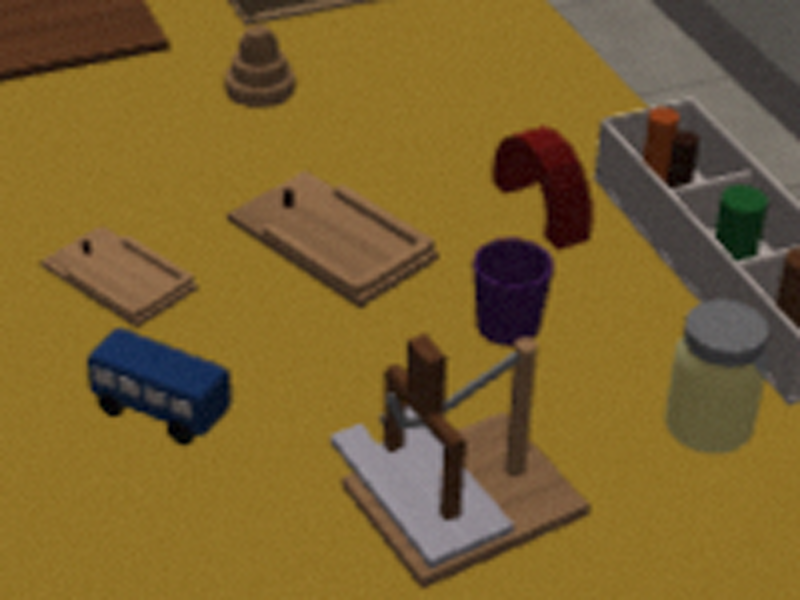

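```bash
python3 - <<'E'
from h import *
T=cam("top");S=cam("side")
f=lambda a,z:unproj(T,(a[0]/4+170-.4,a[1]/4+120-.4),z)
g=lambda a,z:unproj(S,(a[0]/4+160-.4,a[1]/4+130-.4),z)
c=[f(a,z)for a,z in[((48,270),12),((88,367),12),((262,290),20),((220,196),20)]]
print("cradle",np.round(c),np.round(np.mean(c,0)),"pin",f((95,303),28))
d=(c[0]+c[1]-c[2]-c[3]);print("yaw of y-axis-90:",np.degrees(np.arctan2(-d[0],d[1])))
print("pin side",g((288,191),28), "small pin",f((95,512),28))
b=[f(a,42.5) for a in[(603,290),(616,363),(455,390),(445,315)]]
print("blade",np.round(b),np.mean(b,0)); d=b[2]+b[3]-b[0]-b[1]; print(np.degrees(np.arctan2(-d[0],d[1])))
print("foot",f((445,228),12),f((573,208),12))
print("block top side",g((426,345),172), "tip top",f((548,360),141))
for n,p in dict(arch=(182,60,80),jar=(520,42,105),cup=(332,160,70),bus=(330,500,54)).items(): print(n,f(p[:2],p[2]))
P=pose();print(P)
E
```

```text
cradle [[582. 264.  12.]
 [492. 227.  12.]
 [560.  66.  20.]
 [647. 104.  20.]] [570. 165.  16.] pin [549.71170659 218.38312663  28.        ]
yaw of y-axis-90: 22.432701147509245
pin side [547.01881761 216.62187782  28.        ] small pin [360.16054166 219.25838386  28.        ]
blade [[ 552. -244.   42.]
 [ 486. -254.   42.]
 [ 464. -108.   42.]
 [ 532. -100.   42.]] [ 508.80029938 -176.30982511   42.5       ]
8.279046231322884
foot [ 615.1299476  -103.83776315   12.        ] [ 631.74696954 -222.8279759    12.        ]
block top side [ 510.10025899 -175.05876482  172.        ] tip top [ 485.45742057 -180.82202821  141.        ]
arch [762.44379367 132.34083084  80.        ]
jar [ 767.90133726 -168.05503564  105.        ]
cup [ 6.71245355e+02 -4.46702049e-01  7.00000000e+01]
bus [368.13478753   6.46313578  54.        ]
[[ 3.80833895e-05  3.46442878e-01  9.38071069e-01  2.16521087e+02]
 [ 5.32911931e-05  9.38071068e-01 -3.46442880e-01  5.86285795e+02]
 [-9.99999998e-01  6.31846456e-05  1.72625715e-05  2.92270485e+02]
 [ 0.00000000e+00  0.00000000e+00  0.00000000e+00  1.00000000e+00]]
```

```bash
cat >> h.py <<'E'
from scipy.linalg import logm,expm
def target(x,y,z,yaw):  # yaw deg: tool y = (-sin,cos), tool z=(cos,sin), x down
    a=np.radians(yaw);c,s=np.cos(a),np.sin(a)
    T=np.eye(4);T[:3,:3]=np.array([[0,-s,c],[0,c,s],[-1,0,0]]);T[:3,3]=[x,y,z];return T
def row(T1,n,T0=None):
    G=np.linalg.inv(pose() if T0 is None else T0)@T1
    X=expm(np.real(logm(G))/n); 
    print("rows",n,"rot",np.round(R.from_matrix(X[:3,:3]).as_rotvec(),4),"dp m",np.round(X[:3,3]/1000,5))
def st():
    s=r.state();P=pose();print(s["clock"],np.round(s["tcp_pos"],1),"yaw",round(np.degrees(np.arctan2(P[1,2],P[0,2])),2),"tilt",np.round(P[2,:],4),np.round(s["wrist_force"],2),round(s["opening"],3))
E
python3 -c "
from h import *
row(target(633,191,292,22.4),16)"
```

```text
rows 16 rot [-0.0465  0.     -0.    ] dp m [ 2.000e-05 -2.516e-02  2.676e-02]
```

```bash
python3 -m creep '{"rotation":[[-0.0465,0,0],[-0.0465,0,0],[-0.0465,0,0],[-0.0465,0,0],[-0.0465,0,0],[-0.0465,0,0],[-0.0465,0,0],[-0.0465,0,0]],"dp":[[0,-0.0252,0.0268],[0,-0.0252,0.0268],[0,-0.0252,0.0268],[0,-0.0252,0.0268],[0,-0.0252,0.0268],[0,-0.0252,0.0268],[0,-0.0252,0.0268],[0,-0.0252,0.0268]],"fingers":[1,1,1,1,1,1,1,1]}'; python3 -c "
from h import *
st();row(target(633,191,292,22.4),8)"
```

```text
clock: 1.95
tcp_pos: [388.5, 348.1, 292.5]
tcp_rot: [0.707, -0.007, 0.707, 0.007]
wrist_force: [0.1, 0.5, -0.6]
opening: 1.002
1.95 [388.5 348.1 292.5] yaw 1.14 tilt [-1.000000e+00  3.000000e-04  4.000000e-04  2.924553e+02] [ 0.11  0.53 -0.58] 1.002
rows 8 rot [-0.0464  0.0001 -0.    ] dp m [ 6.000e-05 -2.499e-02  2.665e-02]
```

```bash
python3 -m creep '{"rotation":[[-0.0465,0,0],[-0.0465,0,0],[-0.0465,0,0],[-0.0465,0,0],[-0.0465,0,0],[-0.0465,0,0],[-0.0465,0,0],[-0.0465,0,0]],"dp":[[0,-0.0252,0.0268],[0,-0.0252,0.0268],[0,-0.0252,0.0268],[0,-0.0252,0.0268],[0,-0.0252,0.0268],[0,-0.0252,0.0268],[0,-0.0252,0.0268],[0,-0.0252,0.0268]],"fingers":[1,1,1,1,1,1,1,1]}' >/dev/null; python3 -c "
from h import *
st();P=pose();im=r.get_image('wrist');st();np.save('Pc.npy',P);cv2.imwrite('pics/w1.png',im[:,:,::-1]);cv2.imwrite('pics/w1b.png',cv2.resize(im[:300,:,::-1],(800,469),interpolation=cv2.INTER_CUBIC))"
```

```text
2.95 [634.6 189.5 292.3] yaw 22.43 tilt [-1.000000e+00  1.000000e-04  2.000000e-04  2.923072e+02] [-0.57  0.16 -0.28] 1.003
3.0 [637.8 187.6 291.9] yaw 22.48 tilt [-1.000000e+00 -1.000000e-03  1.400000e-03  2.918794e+02] [-1.73 -1.97 -1.5 ] 0.998
```

View pics/w1b.png

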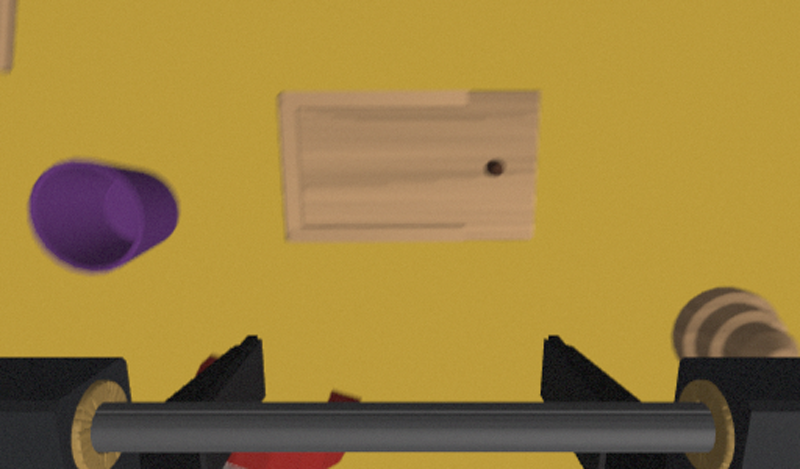

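The wrist view shows the large cradle (scaled picture 278–540, 90–242), its pin at (495,168), but the arm was still settling. I'll retake it.

```bash
python3 -c "
from h import *
r.get_image('wrist');r.get_image('wrist')
P=pose();im=r.get_image('wrist');st();P2=pose();print(P2[:3,3]-P[:3,3]);np.save('Pc.npy',P);cv2.imwrite('pics/w2.png',im[:,:,::-1]);crop(im,165,45,355,165,4,'pics/w2c.png')"
```

```text
3.15 [633.4 190.  291.7] yaw 22.28 tilt [-1.000000e+00  3.000000e-04 -8.000000e-04  2.917307e+02] [-0.75  0.32 -0.25] 1.0
[-0.91000871  0.58988728  0.17142745]
```

View pics/w2c.png

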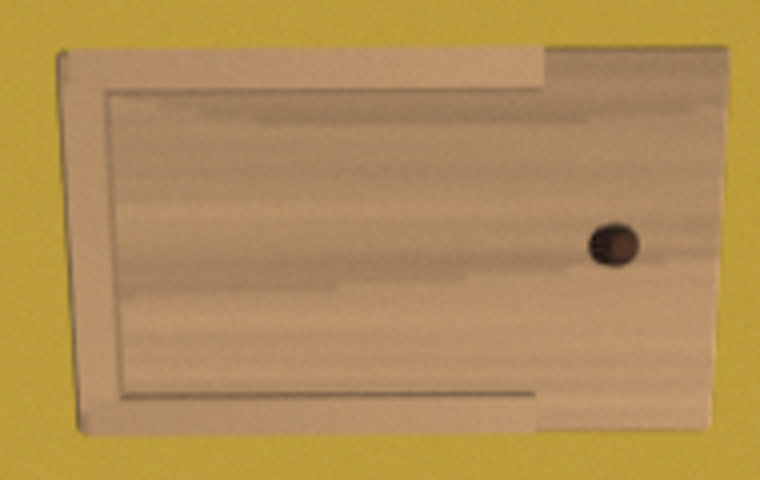

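```bash
cat > fc.py <<'E'
from h import *
P=np.load('Pc.npy')
C=cam('wrist',P)
f=lambda a,z:unproj(C,(a[0]/4+165-.375,a[1]/4+45-.375),z)
tl=f((64,51),20);bl=f((84,432),20);tr=f((728,48),10);br=f((711,429),10);ru=f((545,47),20);rl=f((536,431),20)
print(np.linalg.norm(tl-bl),np.linalg.norm((tr-br)[:2]),np.linalg.norm((tl-tr)[:2]),np.linalg.norm((bl-br)[:2]))
for a,b in((tl,ru),(bl,rl),(tl,tr),(bl,br)):
    d=b-a;print("yaw",np.degrees(np.arctan2(-d[0],d[1])))
for a,b in((bl,tl),(br,tr)): d=b-a;print("yaw w",np.degrees(np.arctan2(-d[1],-d[0])))
print("c",(tl+bl+tr+br)/4,"pin",f((617,245),27))
top,bot=f((622,243),28),f((607,247),10); print(top,bot)
E
python3 fc.py
```

```text
96.19518675082824 98.75163418455784 169.41042577716345 170.89588047171546
yaw 22.720443504203462
yaw 22.400061411201644
yaw 22.941932076701423
yaw 22.0833215070663
yaw w 22.33315538518505
yaw w 23.1996560715563
c [570.32211876 172.85938832  15.        ] pin [549.1974466  223.41207463  27.        ]
[548.32885563 224.21595805  28.        ] [549.63331754 223.95792825  10.        ]
```

```bash
python3 -m creep '{"rotation":[[0,0,0],[0,0,0],[0,0,0],[0,0,0],[0,0,0],[0,0,0],[0,0,0],[0,0,0]],"dp":[[0.025,0,0],[0.025,0,0],[0.025,0,0],[0.025,0,0],[0.02,0,0],[0.02,0,0],[0,0,0],[0,0,0]],"fingers":[1,1,1,1,1,1,1,1]}' >/dev/null; python3 -c "
from h import *
r.get_image('wrist')
P=pose();im=r.get_image('wrist');st();P2=pose();print(P2[:3,3]-P[:3,3]);np.save('Pd.npy',P);cv2.imwrite('pics/w3.png',im[:,:,::-1]);crop(im,120,0,400,200,2.85,'pics/w3c.png')
for i in range(6): print(r.state()['tcp_pos'])
C=cam('wrist',P); print(proj(C,(549.7,218.4,28)),proj(C,(570.3,172.9,10)))"
```

```text
4.25 [633.6 190.5 153.4] yaw 22.36 tilt [-1.000000e+00 -2.000000e-04  1.500000e-03  1.534082e+02] [ 0.19 -0.08 -0.06] 1.005
[ 0.07375426 -0.11527015 -0.02707242]
[633.63349123 190.48284256 153.4081784 ]
[633.63349123 190.48284256 153.4081784 ]
[633.63349123 190.48284256 153.4081784 ]
[633.63349123 190.48284256 153.4081784 ]
[633.63349123 190.48284256 153.4081784 ]
[633.63349123 190.48284256 153.4081784 ]
[348.55322737 104.96974539] [267.33401465 107.45862717]
```

View pics/w3c.png

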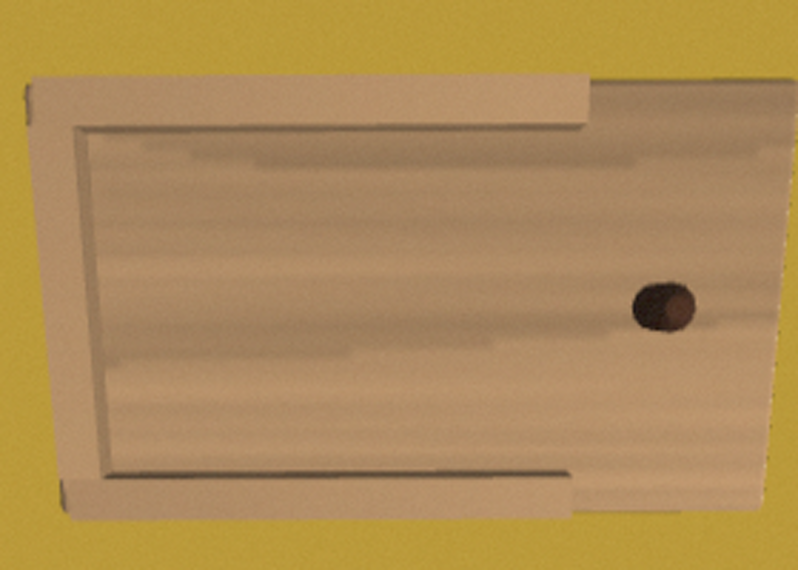

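```bash
cat > fit.py <<'E'
from h import *
from scipy.optimize import least_squares
A=lambda a:(a[0]/4+165-.375,a[1]/4+45-.375)
B=lambda a:(a[0]/2.85+120-.32,a[1]/2.85-.32)
Pc,Pd=np.load('Pc.npy'),np.load('Pd.npy')
# (view, px, local-key)
K=[('tl',-1,'s',20),('bl',1,'s',20),('ru',-1,'r',20),('rl',1,'r',20),('tr',-1,'e',10),('br',1,'e',10)]
a=dict(tl=(64,51),bl=(84,432),tr=(728,48),br=(711,429),ru=(545,47),rl=(536,431),pin=(622,243))
b=dict(tl=(33,78),bl=(68,518),tr=(797,80),br=(763,510),ru=(590,77),rl=(571,518),pin=(681,305))
ci=r.camera_info('wrist');f0=192/np.tan(np.radians(ci['vertical_fov']/2))
def res(p,full=False):
    x,y,yaw,ys,ye,yr,w=p[:7]; rv=p[7:10];dt=p[10:13];fs=p[13]
    H=ci['hand_eye'].copy();H[:3,:3]=H[:3,:3]@R.from_rotvec(rv/100).as_matrix();H[:3,3]+=dt
    M=R.from_euler('z',yaw).as_matrix();o=[]
    Y=dict(s=ys,r=yr,e=ye)
    for F,D,P in((A,a,Pc),(B,b,Pd)):
        C=(f0*fs,ci['cx'],ci['cy'],P@H)
        for k,sx,yk,z in K: o+=list(proj(C,M@[sx*w,Y[yk],z]+[x,y,0])-F(D[k]))
        o+=list(proj(C,M@[0,57.5,28]+[x,y,0])-F(D['pin']))
    if full:return np.array(o)
    T=M@[0,57.5,28]+[x,y,0]
    o+=list(proj(cam('top'),T)-[193.35,195.35]);o+=list(proj(cam('side'),T)-[231.6,177.4])
    return np.r_[o,(ys+88)/.5,(ye-88)/.5,(w-50)/.5,rv/1,dt/2,(fs-1)/.01]
p0=np.r_[570,168,np.radians(22.4),-88,88,40,50,0,0,0,0,0,0,1]
s=least_squares(res,p0);print(np.round(s.x,3),np.degrees(s.x[2]),s.cost);print(np.round(s.fun[:28].reshape(-1,2),1).tolist());print(np.round(s.fun[28:],2))
E
python3 fit.py
```

```text
[ 5.70591e+02  1.70830e+02  3.96000e-01 -8.75440e+01  8.74770e+01
  3.67240e+01  5.01040e+01 -3.38000e-01  1.20000e-02  5.70000e-02
 -3.92500e+00 -2.46100e+00 -5.30000e-01  9.82000e-01] 22.70847662090263 14.430235380639859
[[-0.1, -0.3], [0.6, 1.1], [-0.0, -0.2], [-0.0, 0.5], [0.9, 0.5], [-0.1, -0.5], [0.4, 0.7], [-1.7, -0.2], [0.2, 0.1], [-0.0, -1.0], [0.0, -0.7], [1.4, 1.0], [-0.5, -1.3], [-0.8, 0.8]]
[-1.5   0.39 -0.32 -1.21  0.91 -1.05  0.21 -0.34  0.01  0.06 -1.96 -1.23
 -0.27 -1.76]
```

```bash
python3 -c "
from h import *
P=pose();print(P[:3,3])
im=r.get_image('top');crop(im,150,110,310,230,5,'pics/t2.png')
im2=r.get_image('side');crop(im2,160,60,360,230,4,'pics/s2.png')
for n in ('top','side'):
  C=cam(n)
  for l in ([78,0,0],[78,59.5,0],[78,-59.5,0],[78,47.5,0],[78,-47.5,0]):
    print(n,l,proj(C,(P@np.r_[l,1])[:3]))
"
```

```text
[633.63349123 190.48284256 153.4081784 ]
top [78, 0, 0] [199.23302526 170.67832752]
top [78, 59.5, 0] [183.82656619 177.246342  ]
top [78, -59.5, 0] [214.60081412 164.12679876]
top [78, 47.5, 0] [186.93687131 175.92037027]
top [78, -47.5, 0] [211.50453416 165.44679133]
side [78, 0, 0] [256.45080244 165.61255479]
side [78, 59.5, 0] [245.08626303 158.96021132]
side [78, -59.5, 0] [268.30830266 172.55345764]
side [78, 47.5, 0] [247.34007597 160.27950261]
side [78, -47.5, 0] [265.87564824 171.12947977]
```

View pics/t2.png

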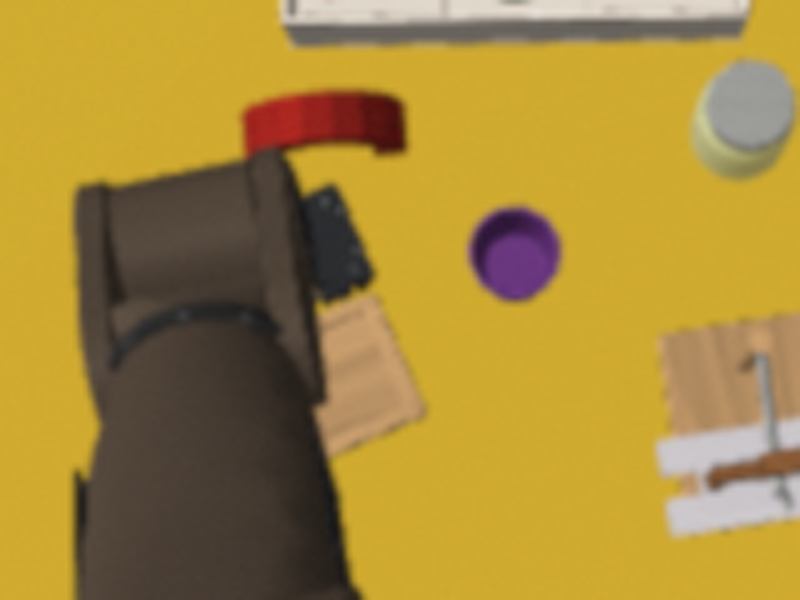

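View pics/s2.png

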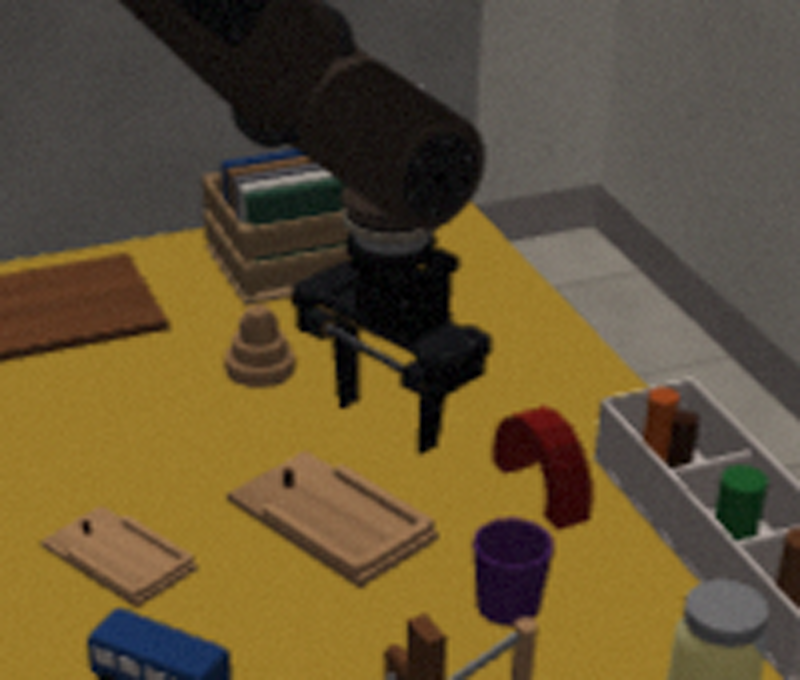

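```bash
python3 -c "
from h import *
S=cam('side');print('side pin corr',unproj(S,(231.3,176.4),28),unproj(S,(231.6,177.4),28))
im=cv2.imread('pics/w2.png');cv2.imwrite('pics/w2f.png',cv2.resize(im[195:295,90:420],None,fx=2.4,fy=2.4,interpolation=cv2.INTER_CUBIC))
P=np.load('Pc.npy');C=cam('wrist',P)
for l in ([78,47.5,-10],[78,-47.5,-10],[78,59.5,-10],[78,-59.5,-10]): q=proj(C,(P@np.r_[l,1])[:3]);print(q,(q-[90,195])*2.4)
"
```

```text
side pin corr [547.99830008 222.59803144  28.        ] [546.91357828 216.32900689  28.        ]
[345.54537532 217.03345645] [613.30890076  52.88029548]
[165.1616857  216.96537966] [180.38804568  52.71691117]
[368.33201465 217.04205612] [667.99683516  52.9009347 ]
[142.37770862 216.95678098] [125.7065007   52.69627436]
```

View pics/w2f.png

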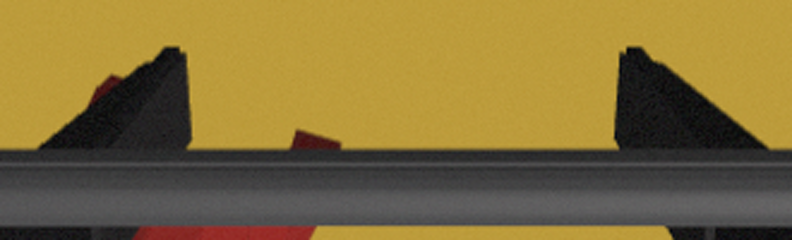

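```bash
python3 -c "
from h import *
row(target(576,-168,292,8.3),8)"
```

```text
rows 8 rot [ 0.0307  0.0002 -0.    ] dp m [-0.01737 -0.0411  -0.01946]
```

```bash
python3 -m creep '{"rotation":[[0.0307,0,0],[0.0307,0,0],[0.0307,0,0],[0.0307,0,0],[0.0307,0,0],[0.0307,0,0],[0.0307,0,0],[0.0307,0,0]],"dp":[[-0.0174,-0.0411,-0.0195],[-0.0174,-0.0411,-0.0195],[-0.0174,-0.0411,-0.0195],[-0.0174,-0.0411,-0.0195],[-0.0174,-0.0411,-0.0195],[-0.0174,-0.0411,-0.0195],[-0.0174,-0.0411,-0.0195],[-0.0174,-0.0411,-0.0195]],"fingers":[1,1,1,1,1,1,1,1]}' >/dev/null;  python3 -c "
from h import *
for i in range(5):r.get_image('wrist')
P=pose();im=r.get_image('wrist');st();P2=pose();print(P2[:3,3]-P[:3,3]);np.save('Ps.npy',P);cv2.imwrite('pics/w4.png',im[:,:,::-1]);crop(im,120,0,400,200,2.85,'pics/w4c.png')
"
```

```text
5.65 [ 575.6 -167.3  291.1] yaw 8.33 tilt [-1.000000e+00  5.000000e-04 -3.000000e-04  2.911483e+02] [-0.27 -0.27 -0.52] 1.0
[ 0.11233871  0.45581115 -0.29148577]
```

View pics/w4c.png

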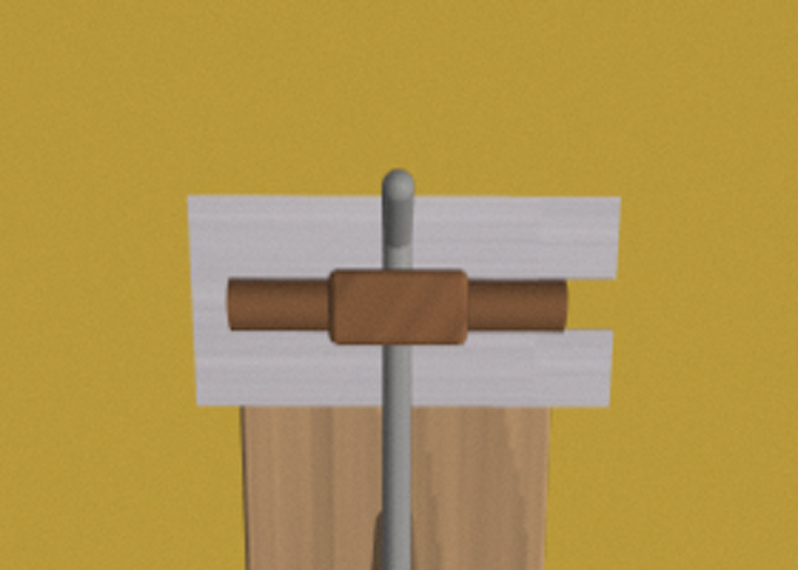

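```bash
python3 -c "
from h import *
P=np.load('Ps.npy');C=cam('wrist',P)
u=np.array([399/2.85+120-.3,307/2.85-.3])
for z in (170.5,172.5): print(unproj(C,u,z),unproj(C,u-[2.5,-2.2],z))
u=np.array([398/2.85+120-.3,185/2.85-.3]);print('tip',unproj(C,u-[2.5,-2.2],141))
for a in ((188,195),(620,197),(610,406),(197,405)): print(unproj(C,np.array(a)/2.85+[119.7,-.3]-[2.5,-2.2],42.5))
row(target(508,-177.5,212,8.2),8,P)
print(cam('side')); S=cam('side');print(unproj(S,(266.1,215.9),172.5),unproj(S,(265.8,214.9),172.5))
"
```

```text
[ 509.92250182 -174.84809539  170.5       ] [ 511.43460752 -176.167508    170.5       ]
[ 509.90399595 -174.86448051  172.5       ] [ 511.40189312 -176.17149524  172.5       ]
tip [ 484.10839441 -180.39862683  141.        ]
[ 487.65658544 -250.85595378   42.5       ]
[ 467.46837841 -108.03117903   42.5       ]
[536.36661923 -97.63986677  42.5       ]
[ 556.9576671  -241.31124581   42.5       ]
rows 8 rot [ 0.0002  0.     -0.    ] dp m [ 9.93e-03  1.00e-05 -8.53e-03]
(np.float64(423.1107298875373), 258.13833253166257, 196.74433776676756, array([[ 9.23227272e-01,  2.25123076e-01, -3.11401677e-01,
         1.38532557e+02],
       [-3.83747808e-01,  5.81775990e-01, -7.17129220e-01,
        -9.72331188e+02],
       [ 1.97236832e-02,  7.81572964e-01,  6.23501947e-01,
         9.39866064e+02],
       [ 0.00000000e+00,  0.00000000e+00,  0.00000000e+00,
         1.00000000e+00]]))
[ 509.77522951 -175.7697759   172.5       ] [ 510.66842034 -171.62135618  172.5       ]
```

```bash
python3 -m creep '{"rotation":[[0,0,0],[0,0,0],[0,0,0],[0,0,0],[0,0,0],[0,0,0],[0,0,0],[0,0,0]],"dp":[[0,0,-0.0216],[0,0,-0.0216],[0,0.0007,-0.0216],[0,0,0],[0.02,0,0],[0.02,0,0],[0.02,0,0],[0.0215,0,0]],"fingers":[1,1,1,1,1,1,1,1]}' >/dev/null;  python3 -c "
from h import *
r.get_image('wrist')
im=r.get_image('side');st();crop(im,200,150,350,270,5,'pics/s3.png')
im=r.get_image('wrist');cv2.imwrite('pics/w5.png',im[:,:,::-1]);st()
"
```

```text
6.75 [ 511.7 -175.9  207.9] yaw 8.35 tilt [-1.000000e+00  2.100000e-03 -2.700000e-03  2.079051e+02] [-0.33  0.74 -0.5 ] 0.996
6.8 [ 512.  -176.1  209.1] yaw 8.35 tilt [-1.000000e+00  1.200000e-03 -1.500000e-03  2.091043e+02] [-0.82 -0.06  0.56] 0.998
```

View pics/s3.png

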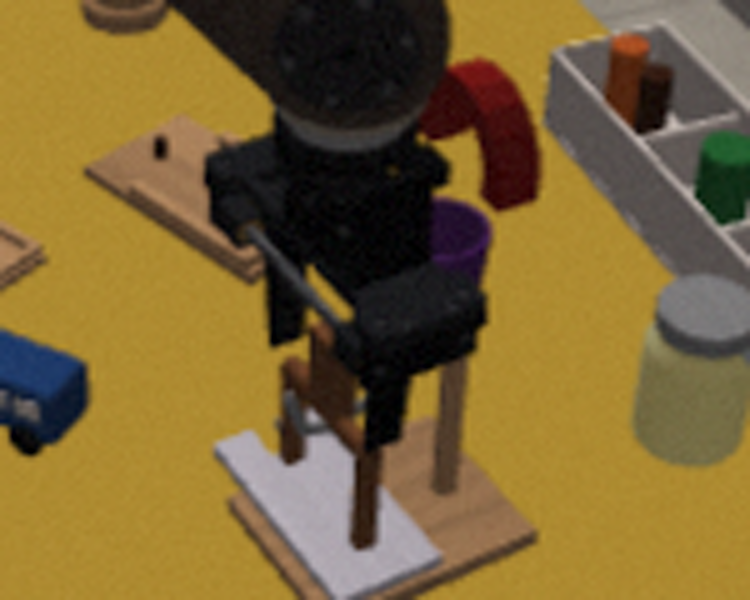

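View pics/w5.png

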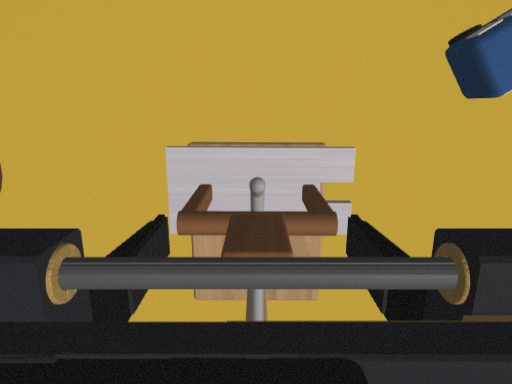

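The grip block (wrist 225–290, 215–255) stands midway between the open fingers, so I'll close on it.

```bash
python3 -m creep '{"rotation":[[0,0,0],[0,0,0],[0,0,0],[0,0,0],[0,0,0],[0,0,0],[0,0,0],[0,0,0]],"dp":[[0,0,0],[0,0,0],[0,0,0],[0,0,0],[0,0,0],[0,0,0],[0,0,0],[0,0,0]],"fingers":[0.6,0.45,0.35,0.2,0.1,0,0,0]}' 30
```

```text
clock: 7.8
tcp_pos: [511.4, -176.8, 209.9]
tcp_rot: [0.705, -0.051, 0.705, 0.051]
wrist_force: [-0.4, 0.5, 0.6]
opening: 0.315
```

```bash
python3 -m creep '{"rotation":[[0,0,0],[0,0,0],[0,0,0],[0,0,0],[0,0,0],[0,0,0],[0,0,0],[0,0,0]],"dp":[[-0.005,0,0],[-0.008,0,0],[-0.008,0,0],[-0.008,0,0],[-0.008,0,0],[-0.007,0,0],[0,0,0],[0,0,0]],"fingers":[0,0,0,0,0,0,0,0]}';  python3 -c "
from h import *
im=r.get_image('side');st();crop(im,200,150,350,270,5,'pics/s4.png')
im=r.get_image('wrist');cv2.imwrite('pics/w6.png',im[:,:,::-1]);st()
"
```

```text
clock: 8.8
tcp_pos: [511.3, -176.8, 253.7]
tcp_rot: [0.705, -0.051, 0.705, 0.051]
wrist_force: [-0.1, -0.4, -3.0]
opening: 0.313
8.85 [ 511.3 -176.8  253.6] yaw 8.29 tilt [-1.000000e+00  3.000000e-04 -4.000000e-04  2.536397e+02] [-0.09 -0.21 -2.46] 0.314
8.9 [ 511.3 -176.8  253.6] yaw 8.28 tilt [-1.000000e+00  4.000000e-04 -5.000000e-04  2.535984e+02] [-0.16  0.35 -2.13] 0.315
```

View pics/s4.png

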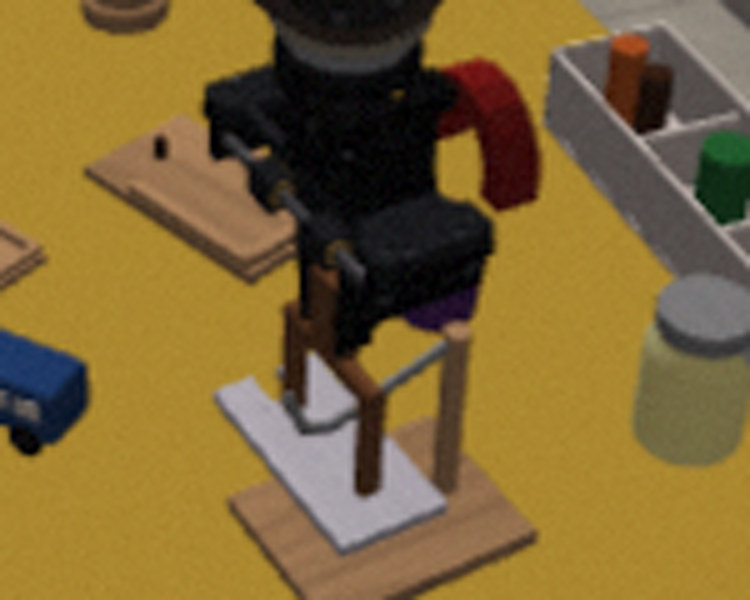

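View pics/w6.png

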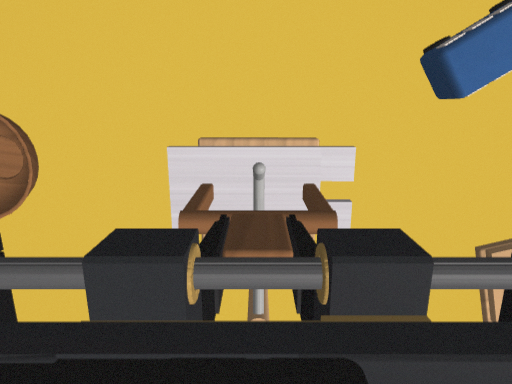

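```bash
python3 -m creep '{"rotation":[[0,0,0],[0,0,0],[0,0,0],[0,0,0],[0,0,0],[0,0,0],[0,0,0],[0,0,0]],"dp":[[0,0,-0.008],[0,0,-0.012],[0,0,-0.012],[0,0,-0.012],[0,0,-0.012],[0,0,-0.012],[0,0,-0.012],[0,0,-0.008]],"fingers":[0,0,0,0,0,0,0,0]}';  python3 -c "
from h import *
im=r.get_image('wrist');cv2.imwrite('pics/w7.png',im[:,:,::-1]);st()
"
```

```text
clock: 9.9
tcp_pos: [423.6, -189.6, 254.0]
tcp_rot: [0.705, -0.051, 0.705, 0.051]
wrist_force: [-0.0, -0.5, -2.0]
opening: 0.311
9.95 [ 423.  -189.6  253.9] yaw 8.28 tilt [-1.000000e+00  3.000000e-04 -4.000000e-04  2.539357e+02] [-1.64  0.37 -4.12] 0.317
```

View pics/w7.png

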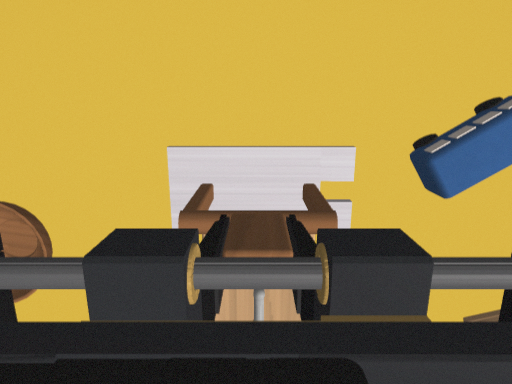

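```bash
python3 -c "
from h import *
row(target(571,169,260,22.5),16)"
```

```text
rows 16 rot [-0.0155 -0.     -0.    ] dp m [-0.00038  0.01932  0.01475]
```

```bash
python3 -m creep '{"rotation":[[-0.0155,0,0],[-0.0155,0,0],[-0.0155,0,0],[-0.0155,0,0],[-0.0155,0,0],[-0.0155,0,0],[-0.0155,0,0],[-0.0155,0,0]],"dp":[[-0.004,0.0193,0.0147],[-0.004,0.0193,0.0147],[-0.004,0.0193,0.0147],[-0.004,0.0193,0.0147],[0,0.0193,0.0147],[0,0.0193,0.0147],[0,0.0193,0.0147],[0,0.0193,0.0147]],"fingers":[0,0,0,0,0,0,0,0]}';python3 -m creep '{"rotation":[[-0.0155,0,0],[-0.0155,0,0],[-0.0155,0,0],[-0.0155,0,0],[-0.0155,0,0],[-0.0155,0,0],[-0.0155,0,0],[-0.0155,0,0]],"dp":[[0,0.0193,0.0147],[0,0.0193,0.0147],[0,0.0193,0.0147],[0,0.0193,0.0147],[0,0.0193,0.0147],[0,0.0193,0.0147],[0,0.0193,0.0147],[0,0.0193,0.0147]],"fingers":[0,0,0,0,0,0,0,0]}'; python3 -c "
from h import *
for i in range(4):r.get_image('wrist')
im=r.get_image('wrist');cv2.imwrite('pics/w8.png',im[:,:,::-1]);st()
im=r.get_image('side');crop(im,200,100,350,220,5,'pics/s8.png')
row(target(571.3,169.2,260,22.5),8)
"
```

```text
clock: 10.95
tcp_pos: [509.4, -14.3, 269.9]
tcp_rot: [0.701, -0.095, 0.701, 0.095]
wrist_force: [0.1, -1.2, -2.5]
opening: 0.314
clock: 11.95
tcp_pos: [571.8, 169.4, 269.8]
tcp_rot: [0.693, -0.138, 0.694, 0.138]
wrist_force: [-0.2, -0.7, -2.9]
opening: 0.315
12.2 [571.4 168.2 269.7] yaw 22.49 tilt [-1.000000e+00 -0.000000e+00 -5.000000e-04  2.697177e+02] [ 0.12 -0.74 -2.2 ] 0.313
rows 8 rot [-0.0001 -0.     -0.    ] dp m [1.23e-03 1.40e-04 5.00e-05]
```

View pics/w8.png

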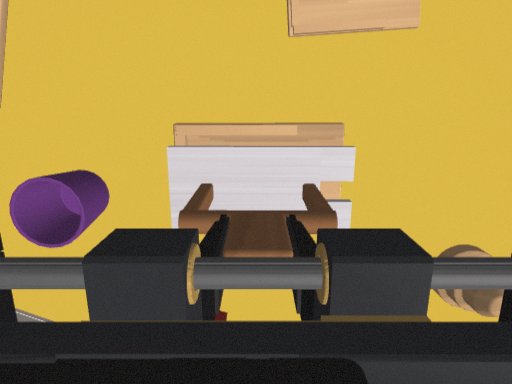

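View pics/s8.png

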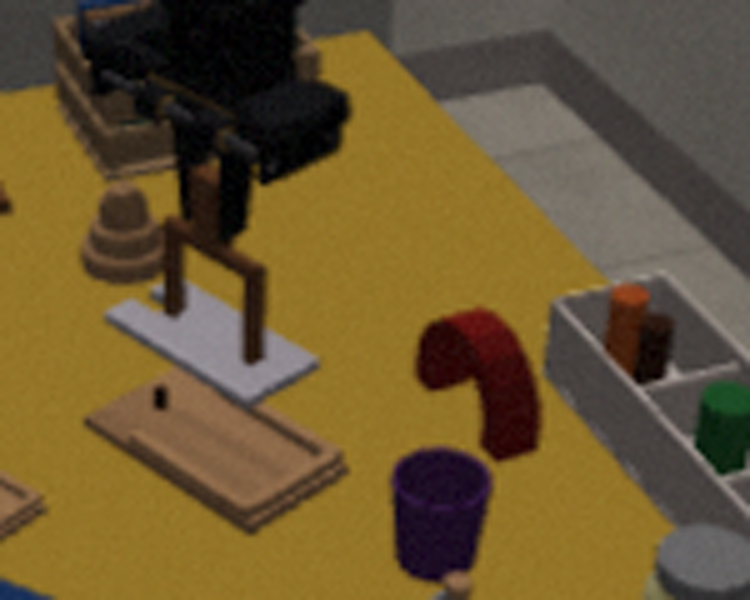

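```bash
python3 -c "
from h import *
im=cv2.imread('pics/w8.png');cv2.imwrite('pics/w8c.png',cv2.resize(im[110:230,155:370],None,fx=3.7,fy=3.7,interpolation=cv2.INTER_CUBIC))"
```

```text
(no output)
```

View pics/w8c.png

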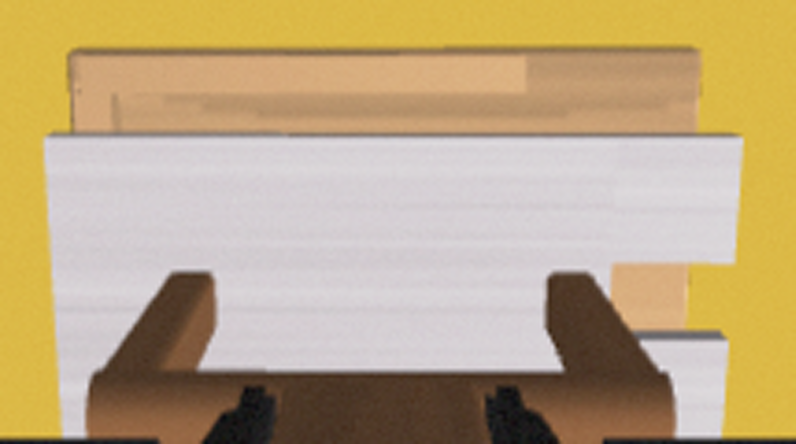

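```bash
python3 -c "
from h import *
P=target(571.4,168.2,269.7,22.5);C0=cam('wrist',P);inv=np.linalg.inv(P)
g=lambda a:np.array([a[0]/3.7+155-.36,a[1]/3.7+110-.36])
for d in ((0,0),(2.5,-2.2)):
  print('corr',d)
  for n,a,z in (('bl',(45,135),102.3),('br',(742,137),102.3),('notch',(735,300.5),102.3),('cl',(72,50),20),('crail',(526,52),20),('cr',(699,50),10)):
    p=unproj(C0,g(a)-d,z);print(n,np.round((inv@np.r_[p,1])[1:3],1))
"
```

```text
corr (0, 0)
bl [-68.1 -36.5]
br [ 75.7 -36.1]
notch [76.6 -1.3]
cl [-81.4 -49.2]
crail [ 40.  -48.7]
cr [ 88.7 -48.7]
corr (2.5, -2.2)
bl [-70.1 -34.8]
br [ 73.9 -34.4]
notch [74.8  0.5]
cl [-84.  -47.1]
crail [ 37.6 -46.6]
cr [ 86.3 -46.5]
```

```bash
python3 -m creep '{"rotation":[[0,0,0],[0,0,0],[0,0,0],[0,0,0],[0,0,0],[0,0,0],[0,0,0],[0,0,0]],"dp":[[0,0.0018,0.0017],[0.008,0,0],[0.012,0,0],[0.012,0,0],[0.012,0,0],[0.012,0,0],[0,0,0],[0,0,0]],"fingers":[0,0,0,0,0,0,0,0]}'; python3 -c "
from h import *
r.get_image('wrist')
P=pose();im=r.get_image('wrist');crop(im,155,110,370,230,3.7,'pics/w9.png');st();np.save('P9.npy',P)
im=r.get_image('side');crop(im,210,120,320,210,7,'pics/s9.png')
"
```

```text
clock: 13.25
tcp_pos: [572.6, 170.9, 214.1]
tcp_rot: [0.694, -0.138, 0.693, 0.138]
wrist_force: [-0.2, -0.2, -3.4]
opening: 0.313
13.35 [572.6 171.  214.4] yaw 22.5 tilt [-1.00000e+00 -1.00000e-04  9.00000e-04  2.14401e+02] [ 0.14 -0.53 -2.57] 0.315
```

View pics/w9.png

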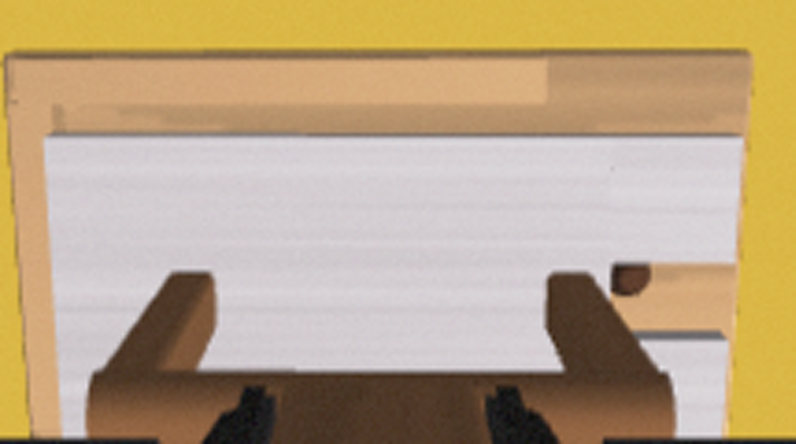

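View pics/s9.png

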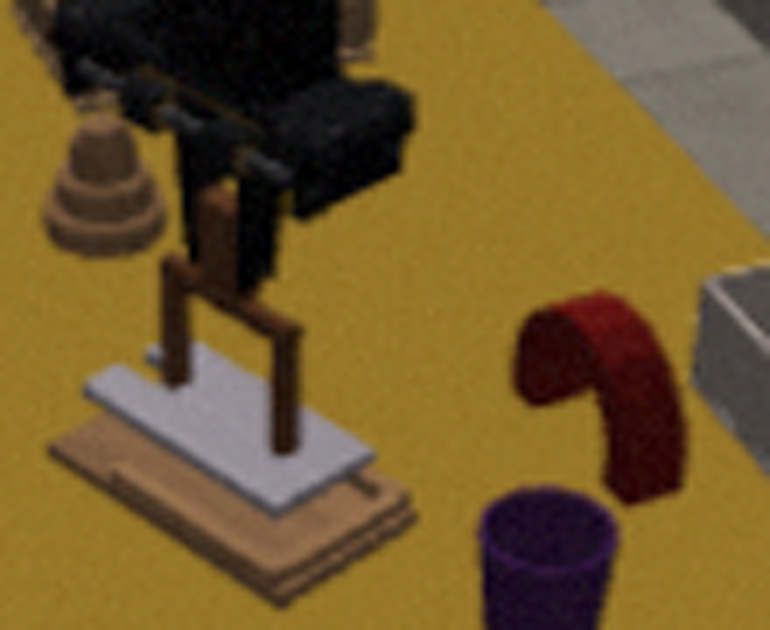

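```bash
cat > p9.py <<'E'
from h import *
import sys
def run(fn,pin,zb,meas):
    P=np.load(fn)
    C=cam('wrist',P);T=lambda y,z,h:(proj(C,(P@np.r_[P[2,3]-h,y,z,1])[:3])-[155,110]+.36)*3.7
    print('pin c z24',T(57.5,0,24),'z28',T(57.5,0,28),'z10',T(57.5,0,10))
    print('+1mm y,z',T(58.5,0,24)-T(57.5,0,24),T(57.5,1,24)-T(57.5,0,24))
    b=zb+8
    for n,y,z,h in(('bl',-70,-35,b),('br',75,-35,b),('notch',75,-8.5,b),('notch2',75,8.5,b),('root',49,-8.5,b),('root u',49,-8.5,zb),('cl',-88,-50,20),('cr',88,-50,10),('stopin',-74,-39,20)): print(n,T(y,z,h))
run('P9.npy',None,39,None)
E
python3 p9.py
```

```text
pin c z24 [624.55143436 281.14451334] z28 [627.85813029 285.24753654] z10 [613.64302978 267.60911786]
+1mm y,z [4.32923184e+00 1.59605190e-03] [-0.20568211  4.20586673]
bl [ 36.10627836 142.14171001]
br [738.3573686  142.39292456]
notch [729.64763044 267.52607768]
notch2 [724.27884559 344.65962228]
root [606.76894794 267.48090846]
root u [600.35208057 259.2804839 ]
cl [-16.53842739  60.1140833 ]
cr [754.82327189  57.65950721]
stopin [ 48.96208458 109.42031153]
```

```bash
python3 -m creep '{"rotation":[[0,0,0],[0,0,0],[0,0,0],[0,0,0],[0,0,0],[0,0,0],[0,0,0],[0,0,0]],"dp":[[0,-0.0006,-0.0003],[0.004,0,0],[0.004,0,0],[0.004,0,0],[0.004,0,0],[0.003,0,0],[0,0,0],[0,0,0]],"fingers":[0,0,0,0,0,0,0,0]}'; python3 -c "
from h import *
im=r.get_image('wrist');crop(im,155,110,370,230,3.7,'pics/w10.png');st()
im=r.get_image('side');crop(im,210,120,320,210,7,'pics/s10.png')
"
```

```text
clock: 14.4
tcp_pos: [572.4, 170.3, 195.0]
tcp_rot: [0.694, -0.138, 0.693, 0.138]
wrist_force: [-0.3, -0.3, -3.1]
opening: 0.319
14.45 [572.4 170.3 195.1] yaw 22.49 tilt [-1.00000e+00  0.00000e+00  3.00000e-04  1.95091e+02] [-0.21 -0.25 -3.39] 0.314
```

View pics/w10.png

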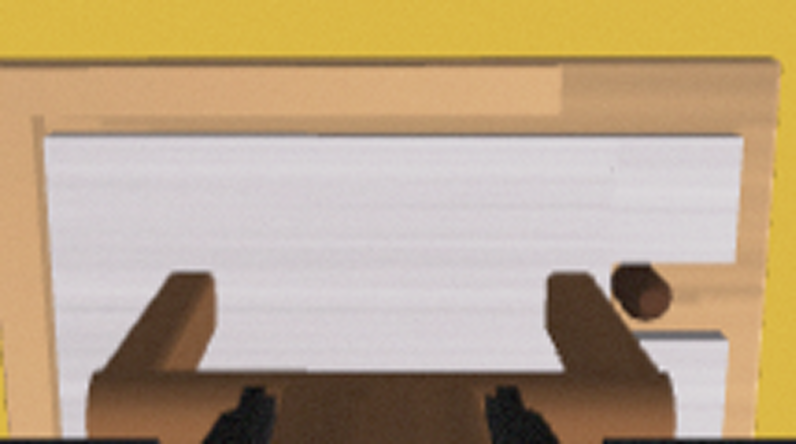

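View pics/s10.png

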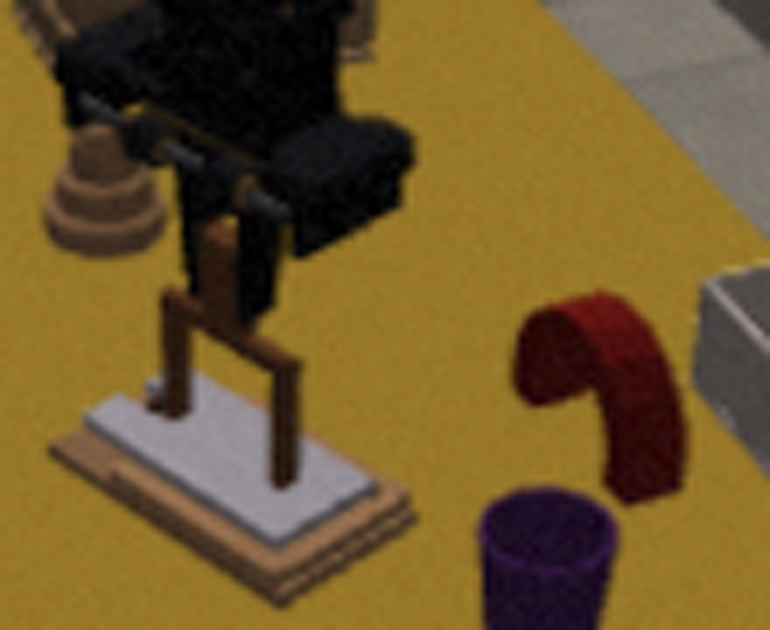

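The pin's cap (653,300) sits centred between the notch edges (rows 263 and 338), about 9 mm from the root, so the alignment is good. I'll lower onto the bed.

```bash
python3 -m creep '{"rotation":[[0,0,0],[0,0,0],[0,0,0],[0,0,0],[0,0,0],[0,0,0],[0,0,0],[0,0,0]],"dp":[[0.002,0,0],[0.002,0,0],[0.002,0,0],[0.002,0,0],[0.001,0,0],[0.0005,0,0],[0,0,0],[0,0,0]],"fingers":[0,0,0,0,0,0,0,0]}'
```

```text
clock: 15.5
tcp_pos: [572.3, 170.2, 185.7]
tcp_rot: [0.694, -0.138, 0.693, 0.138]
wrist_force: [-2.5, 0.0, 3.1]
opening: 0.317
```

```bash
python3 -m creep '{"rotation":[[0,0,0],[0,0,0],[0,0,0],[0,0,0],[0,0,0],[0,0,0],[0,0,0],[0,0,0]],"dp":[[0.0004,0,0],[0.0004,0,0],[0,0,0],[0,0,0],[0,0,0],[0,0,0],[0,0,0],[0,0,0]],"fingers":[0,0,0,0,0,0,0,0]}';python3 -c "
from h import *
im=r.get_image('wrist');crop(im,155,110,370,230,3.7,'pics/w11.png');st()
im=r.get_image('side');crop(im,210,120,320,210,7,'pics/s11.png')
"
```

```text
clock: 16.5
tcp_pos: [572.3, 170.3, 185.7]
tcp_rot: [0.694, -0.138, 0.693, 0.138]
wrist_force: [-4.6, -1.0, 11.2]
opening: 0.313
16.55 [572.3 170.3 185.7] yaw 22.5 tilt [-1.000000e+00 -1.000000e-04  7.000000e-04  1.856815e+02] [-5.56 -0.46 12.89] 0.314
```

View pics/w11.png

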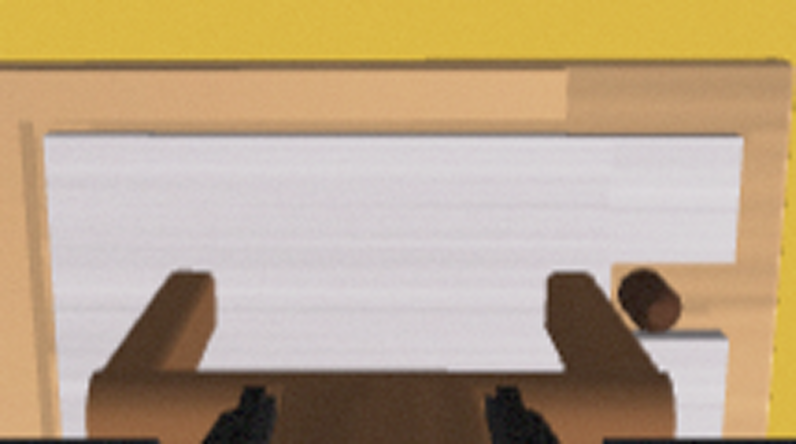

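View pics/s11.png

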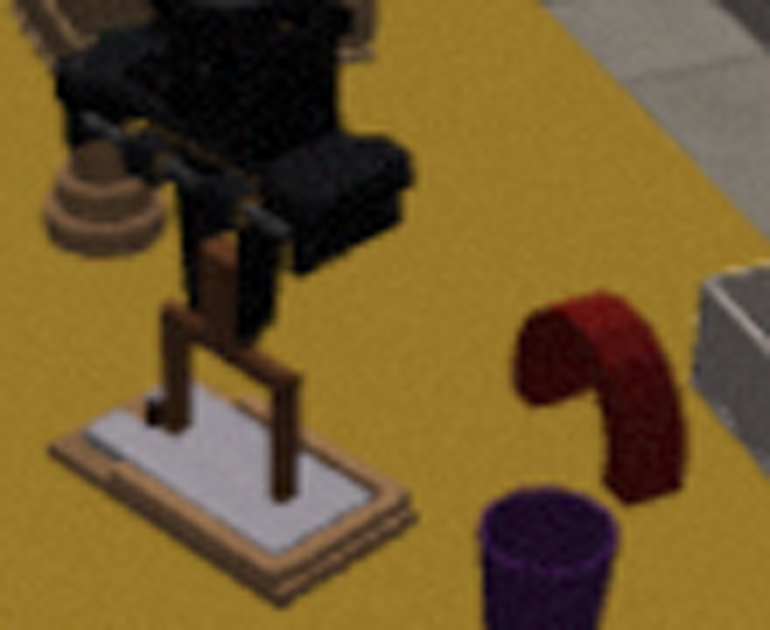

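The blade lies between the rails with the pin through the notch, and the bed is pushing back at about 11 N. I'll release and retreat straight up.

```bash
python3 -m creep '{"rotation":[[0,0,0],[0,0,0],[0,0,0],[0,0,0],[0,0,0],[0,0,0],[0,0,0],[0,0,0]],"dp":[[0,0,0],[0,0,0],[0,0,0],[0,0,0],[0,0,0],[0,0,0],[0,0,0],[0,0,0]],"fingers":[0.35,0.4,0.5,0.6,0.8,0.8,0.8,0.8]}'; python3 -m creep '{"rotation":[[0,0,0],[0,0,0],[0,0,0],[0,0,0],[0,0,0],[0,0,0],[0,0,0],[0,0,0]],"dp":[[-0.005,0,0],[-0.015,0,0],[-0.02,0,0],[-0.02,0,0],[-0.02,0,0],[-0.02,0,0],[-0.02,0,0],[0,0,0]],"fingers":[0.8,0.8,0.8,0.8,0.8,0.8,0.8,0.8]}'; python3 -m creep '{"rotation":[[0,0,0],[0,0,0],[0,0,0],[0,0,0],[0,0,0],[0,0,0],[0,0,0],[0,0,0]],"dp":[[0,0,0.02],[0,0,0.02],[0,0,0.02],[0,0,0.01],[0,0,0],[0,0,0],[0,0,0],[0,0,0]],"fingers":[0.8,0.8,0.8,0.8,0.8,0.8,0.8,0.8]}';python3 -c "
from h import *
P=pose();im=r.get_image('wrist');crop(im,120,0,400,200,2.85,'pics/w12.png');st();np.save('P12.npy',P)
im=r.get_image('side');crop(im,160,100,360,250,4,'pics/s12.png')
"
```

```text
clock: 17.6
tcp_pos: [572.4, 170.3, 184.7]
tcp_rot: [0.694, -0.138, 0.693, 0.138]
wrist_force: [-0.2, -0.2, -0.7]
opening: 0.798
clock: 18.6
tcp_pos: [572.6, 170.3, 306.8]
tcp_rot: [0.695, -0.138, 0.692, 0.138]
wrist_force: [-0.8, -0.8, -0.3]
opening: 0.8
clock: 19.6
tcp_pos: [636.8, 196.9, 304.9]
tcp_rot: [0.694, -0.138, 0.693, 0.138]
wrist_force: [-0.4, 1.2, -0.5]
opening: 0.803
19.65 [636.9 196.9 304.8] yaw 22.49 tilt [-1.000000e+00  1.000000e-04  2.000000e-04  3.048387e+02] [-0.59  0.53  0.03] 0.797
```

View pics/w12.png

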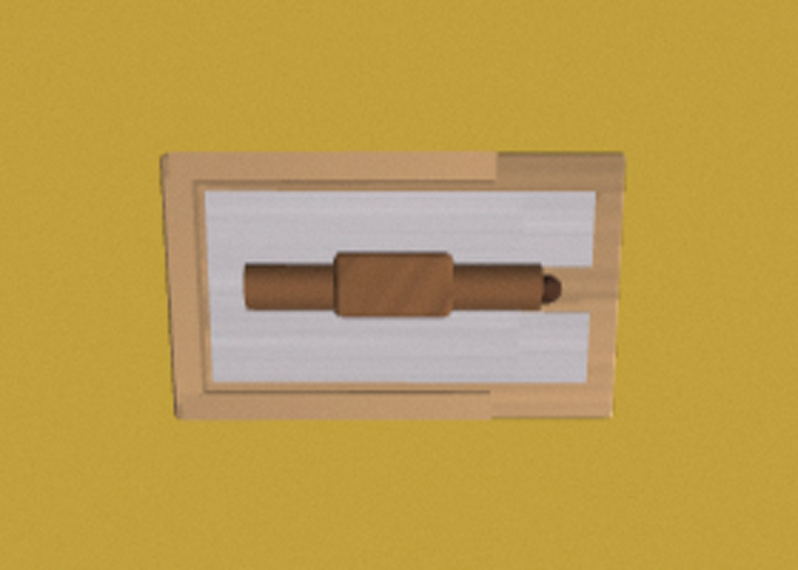

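View pics/s12.png

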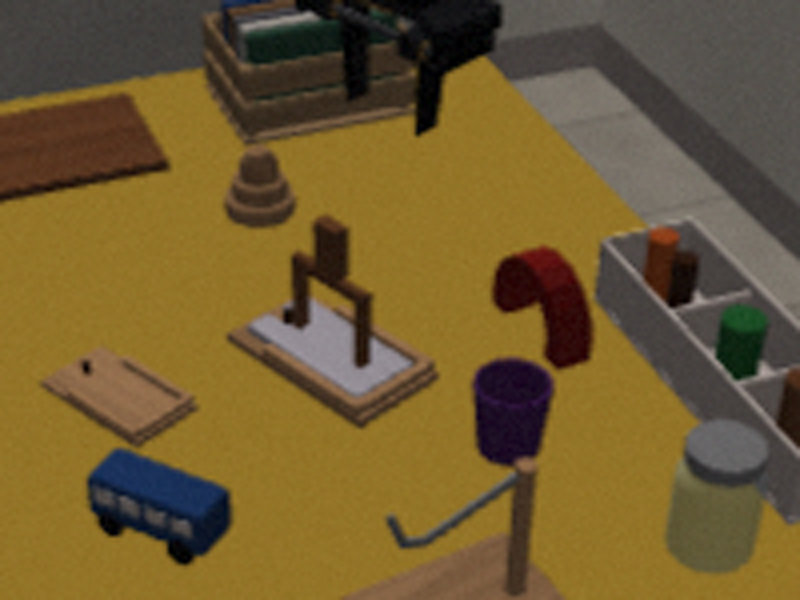

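The wrist view shows the blade (205–595, 190–382) flat inside the rails, parallel to them, with the pin at (551,289) in the notch. In the side view the toys stand where they were. I'll hand in.

```bash
python3 -c "
from cell import r
print(r.hand_in())"
```

```text
the job is handed in; nothing more can be done
None
```

I lifted the dough scraper about 44 mm by its grip block, drew it 88 mm off the hook, and carried it to the larger of the two cradles. There I lowered it onto the bed with the notch over the pin. The bed pushed back at about 11 N before I released it. I then backed the arm straight up and off, and handed in at about 19.7 s of the 51 s allowed; hand-in reports no verdict.

**Last checks:**
- **Placement:** the wrist picture after release shows the blade lying parallel between the rails, with about 4 mm of gap at the end stop. The pin is centred across the notch, and there is no visible tilt.
- **Arm and other toys:** the arm is clear of everything. In the last side picture the arch, jar, cup, bus and cone look unmoved. The bowl was outside that crop, but the arm never went near it at low height.

**What disagreed:**
- **Pin position:** first estimates from the top, side and wrist cameras differed by up to about 6 mm. I settled it by comparing the blade and the cradle within the same wrist picture.
- **Cradle length:** it measured about 170 mm against the stated 176 mm. I took it as the right one because the other is clearly smaller, at about 126 by 72 mm.

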